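# Slide the dust tray home under the disc sander

## Task

Lift the sanding block out of the sander's dust tray and set it down on the bench. Then slide the tray, flat on the bench, into the bay under the disc sander until it is fully home against the hidden stop, feeling for the guide rails and never forcing it, and leave it there. Do not disturb the other things on the bench.

Things in the scene. Friction and masses are not known exactly. Their poses are not given: they have to be found in the camera images.
- sander: Bench disc sander, fixed, on a plywood plinth 320 long (x) x 290 wide (y) x 72 mm high. Origin: middle of the plinth's front edge, on the bench; +x runs into the bay, z up. The machine stands on the plinth from x = 90 mm on (work rest 165 mm up); the first 90 mm of its top are bare. The mouth in the front face (x = 0) is 260 mm wide and 56 mm high, with no floor: the tray slides on the bench.
- bay (a point): Nominal start of the straight channel: sander x = 85, y = 0, z = 0 mm, axes as the sander's. Two rigid guide rails out of sight: flared from 203 mm apart at sander x = 10 mm to 153 mm (tray + 3 mm) here, then straight along x. The rails' true middle lies up to 20 mm to either side of this point (unmeasured, new each time). More than 20 N between tray and sander, rails or stop is too much.
- stop (a point): Nominal middle of the rigid back stop's face: sander x = 165, y = 0, z = 18 mm. The true face lies up to 15 mm nearer or farther along x (unmeasured, new each time), so the tray, when home against it, still stands 0 to 30 mm proud of the plinth's front.
- plunger (a joint): Sprung switch plunger, 12 mm across, in the middle of the back stop, stands 8 mm out of its face. Reads 0 m when untouched and 0.008 when the tray's back end is against the stop; light spring, under 1 N, which does not push the tray back out.
- tray: Open sheet-steel dust tray, loose, 180 long (x) x 150 wide (y) x 38 mm high, walls and floor 4 mm, about 0.32 kg. Origin: middle of its underside. A pull fin on its front (-x) end is 12 mm thick (y), from x = -90 to -150 mm, z = 12 to 56 mm; pinch it across y near x = -130 mm. The +x end goes into the bay first. Lifted by the fin it sags: drag it along the bench.
- sanding_block: Wooden sanding block with cork sole, loose, lying in the tray, sole down, about 0.16 kg. Origin: middle of its sole. Base 90 (x) x 50 (y) x 28 mm high; on it a grip ridge 85 (x) x 30 mm (y), from 28 to 68 mm high. Too tall to pass into the bay.
- glue_bottle: Yellow glue bottle, 60 across and 170 mm high, bystander. Origin: middle of its foot.
- screwdriver: Screwdriver lying along its x, about 200 mm, bystander. Origin: under its middle.
- bar_clamp: Steel bar clamp lying flat, bar 260 mm along its x, jaws 75 mm to +y, bystander. Origin: under the middle of the bar.
- offcut: Plywood offcut 110 x 50 x 18 mm, bystander. Origin: middle of its underside.
- tape_measure: Black tape measure 70 x 35 x 65 mm high, bystander. Origin: middle of its underside.
There are look-alikes about, which are no part of the job. Of the things that look like the sanding_block, take the one that is farthest to the robot's left at the start.

How it is judged:
By the outcome, as a careful person would: the job done as asked, in the order asked, and still so for the second after the job is handed in, with the robot touching nothing.
It also fails if it takes over 72 s, if anything falls off the work surface, if the arm or the gripper's body presses on something with over 40 N, if the wrist force passes 120 N, or if a joint passes its speed limit or range.

## Robot

A 6-joint arm with a two-finger parallel gripper is mounted at the origin on the work surface. World frame = base frame: x ahead of the robot, y to its left, z up, the work surface at z = 0. Lengths are in m, angles in rad, forces in N, time in s.
With the tool pointing down it reaches from about 0.4 to 0.825 m from the base axis. Payload 7 kg.
Tool frame: the origin (TCP) lies at the centre of the arm's flange, where the gripper is bolted on; the fingertips stand 178 mm ahead of it and the grasp point (between the pads) lies arm.tcp_to_grasp ahead of it (arm.tcp_to_grasp is the distance from the TCP to the grasp point, in m); z points along the fingers, y is the direction in which the jaws open and shut (so a half turn about z gives the same grasp; the last joint's range is limited). The gripper opens to 88 mm and grips with 3 to 60 N. Pads are 19 mm wide; open, the fingers measure 130 mm over their backs; the gripper's body (78 mm by 193 mm) begins 47 mm behind the grasp point.
Start: joints at [-0.977, 0.359, 0.012, 0, -1.224, -0.288], TCP at [0.203, -0.644, 0.405] pointing down, gripper open.
Joint ranges: [-3.07, 3.07], [-1.43, 2.12], [-1.02, 1.25], [-3.03, 1.67], [-3.05, -0], [-3.03, 3.03]. Speed limits (rad/s): [2.39, 2.39, 3.01, 3.14, 3.14, 3.14].

## Interface

Orientations are given as [roll, pitch, yaw] about the fixed x, y, z axes, in that order (R = Rz(yaw) Ry(pitch) Rx(roll)).
In Python, from station import arm gives the robot as it stands.
- The arm moves only by the tool move_arm, never from a script. Its argument "deltas" is a list of rows, each a list of 6 numbers: the shift along the world's x, y, z in mm, then the turn, a rotation vector about the world's x, y, z in degrees. In form: [[tx, ty, tz, ax, ay, az], ...]. A call has exactly 5 rows; each row shifts and turns the commanded pose from where the row before left it; what a row does not reach is not made up. A row lasts 1/12 s, in which the tool goes at most 41.7 mm and 7.16 degrees, less where a joint would pass 70% of its speed; a pose out of reach is approached as far as the arm can. A call with a gripper value outside its range is refused whole. "claw" is the closure in counts, from 0 (fully open) to 255 (shut), set as the call begins (left out, the last holds). The fingers move at their own pace and stop on an object; "squeeze" is the grip in N (left out, the last holds). Time passes only in rows, so rows that do not move let the fingers close, or fill a call up. It gives the time, the measured TCP pose, the force and the opening at its end, in the units of the state.
- arm.get_state(): the state, without advancing time (a new reading comes with each control period).
- arm.grab_frame(name): name is "scene" or "top" or "wrist"; returns the picture (400x640x3 uint8, red, green, blue); there is no depth.
- arm.calibration(name): a dict with "intrinsics" (3x3 intrinsics, pixels), "T" (4x4, takes a point from camera to world coordinates); the wrist camera has in their place "mount" (4x4, takes a point from camera to tool coordinates, whose origin is the TCP and whose axes are the flange's). Camera axes: x right, y up, looking along -z (the intrinsics and any distortion apply to the point x, -y, -z); pixel columns grow to the right and rows downward; lengths in m; the calibration is good to about 2 mm. The wrist camera is an equidistant fisheye: a pixel r from the principal point sees the ray r / f radians off the axis. A picture is of the moment at which its call begins: read the wrist's pose just before it. calibration takes no time and is no camera call.
- arm.job_done(): hands the job in, once; it reports no verdict.
Trained networks look in the newest picture that a camera, given by its name, has taken for a name from the list of things; names that differ only in an ending like _2 or _b are one class to them, and where a whole thing is asked for, a point or a joint stands for the part that bears it (a point fixed in the world has none). Each returns a list of dicts, best first, with "score" (0 to 1); they miss things now and then, are a little off and sometimes report something else, mostly with a low value. They report only what shows in the picture. A call takes as long as a camera call. They do not tell look-alikes from the thing itself.
- arm.spot_in(thing, camera): "xy" ([column, row] in pixels, amid what is visible of it).
- arm.masks_of(thing, camera): "pixels" (400x640 bool, what is visible of it) and "xy" ([column, row] in pixels, amid what is visible of it).
- arm.spot_point(thing, camera): "xy" ([column, row] in pixels: a listed point, or the origin of a listed thing).
The state is a dict: "t": time; "q": joint angles; "qd": joint speeds; "joint_efforts": joint torques, N m; "eef_pos": TCP position; "ee_rot": TCP orientation; "force": force on the tool from outside, world axes, zero at the start; "moment": the same for the moment, N m; "width": finger opening in m.
Only numpy, scipy, OpenCV 4.12 (cv2) and the standard library are available. Lean on these libraries where they do the work, as an engineer would, in place of code of your own. Each camera call takes 0.05 s, during which the arm holds its last target. There are 200 camera calls.

## Working session

There is one attempt and no reset: what is moved stays moved. The work goes in short steps, Python scripts to look and compute and a tool call to move; the robot and the scene stay as the last step left them, time stands still between calls to the robot, and variables do not carry over. Pictures are saved under pics/ and viewed, about 8 in all and at most 12, crops included, and the job is handed in when it is done.

Besides the shell and the picture viewer there is one more tool, called as name(argument=value, ...), one argument or row to a line, values as JSON. move_arm: Moves the arm, as the interface text tells. Its arguments: {"type":"object","properties":{"deltas":{"type":"array","items":{"type":"array","items":{"type":"number"}}},"claw":{"type":"number"},"squeeze":{"type":"number"}},"required":["deltas"]}

```bash
mkdir -p pics; ls
python3 - <<'E'
from station import arm
import cv2,numpy as np
s=arm.get_state();print(s, arm.tcp_to_grasp)
for c in("scene","top"):
    im=arm.grab_frame(c);cv2.imwrite(f"pics/{c}0.png",im[:,:,::-1])
    print(c,arm.calibration(c))
    for t in("sander","tray","sanding_block","bay","stop"):
        print(t,[(np.round(d["xy"]).tolist(),round(d["score"],2)) for d in arm.spot_point(t,c)])
print(arm.calibration("wrist"))
E
```

```text
pics
{'t': 0.0, 'q': array([-9.76903451e-01,  3.59422584e-01,  1.10827786e-02, -3.84488747e-04,
       -1.22412373e+00, -2.88124654e-01]), 'qd': array([ 0.00037453, -0.00196604,  0.00061765, -0.00071557, -0.00136166,
        0.00206896]), 'joint_efforts': array([-4.32962734e-04, -5.82717025e+01,  2.93055689e+01,  6.99732721e+00,
        6.94759452e-03, -1.13790884e-04]), 'eef_pos': array([ 0.20315844, -0.6435033 ,  0.40370358]), 'ee_rot': array([ 3.13989145e+00, -1.27252932e-04, -2.83595526e+00]), 'force': array([-0.36899804,  0.1103535 , -0.62446895]), 'moment': array([ 0.02233959, -0.03709179, -0.01678116]), 'width': 0.08766501929542207} 0.1593
scene {'intrinsics': array([[390.88339921,   0.        , 316.53072808],
       [  0.        , 390.88339921, 190.91698972],
       [  0.        ,   0.        ,   1.        ]]), 'T': array([[-0.40167189, -0.85702321,  0.3227552 ,  0.82125238],
       [ 0.91572268, -0.37180733,  0.15235247,  0.09442669],
       [-0.01056685,  0.35674996,  0.93414014,  0.97514749],
       [ 0.        ,  0.        ,  0.        ,  1.        ]])}
sander [([350.0, 2
[... 674 characters left out ...]
00000000e+00]])}
sander [([276.0, 175.0], 0.9)]
tray [([364.0, 175.0], 0.95)]
sanding_block [([364.0, 173.0], 0.85), ([441.0, 255.0], 0.85), ([404.0, 309.0], 0.71)]
bay []
stop []
{'intrinsics': array([[309.70691629,   0.        , 320.78200746],
       [  0.        , 309.70691629, 193.51546439],
       [  0.        ,   0.        ,   1.        ]]), 'mount': array([[-8.49789452e-05,  9.51124480e-01,  3.08807734e-01,
         8.55450847e-02],
       [ 9.99999973e-01,  1.46662325e-05,  2.30012147e-04,
        -3.88868937e-04],
       [ 2.14241138e-04,  3.08807746e-01, -9.51124456e-01,
         1.93102496e-02],
       [ 0.00000000e+00,  0.00000000e+00,  0.00000000e+00,
         1.00000000e+00]])}
```

View pics/top0.png

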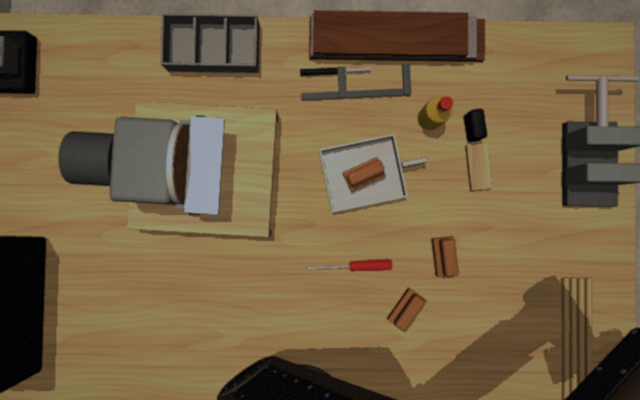

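View pics/scene0.png

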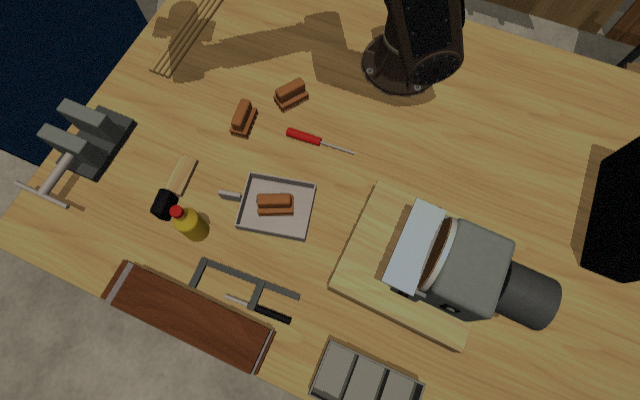

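The top view shows the tray at about (364,175), with its fin pointing right towards (425,162) and the wanted block inside it. The plinth front edge runs from (279,110) to (271,236), and the two look-alike blocks are at (445,256) and (406,309). The scene view agrees with this.

```bash
cat > h.py <<'E'
from station import arm
import cv2,numpy as np
from scipy.spatial.transform import Rotation as R
def ray(cam,px,s=None):
    c=arm.calibration(cam);K=c["intrinsics"];u=(px[0]-K[0,2])/K[0,0];v=(px[1]-K[1,2])/K[1,1]
    if cam=="wrist":
        r=np.hypot(u,v);k=np.sin(r)/r if r>1e-9 else 1
        d=np.array([u*k,-v*k,-np.cos(r)])
        T=np.eye(4);T[:3,:3]=R.from_euler("xyz",s["ee_rot"]).as_matrix();T[:3,3]=s["eef_pos"];T=T@c["mount"]
    else: d=np.array([u,-v,-1.]);T=c["T"]
    return T[:3,3],T[:3,:3]@d
def at(cam,px,z,s=None):
    o,d=ray(cam,px,s);return (o+d*(z-o[2])/d[2])
E
python3 - <<'E'
from h import *
im=arm.grab_frame("top")
np.set_printoptions(precision=4,suppress=True)
for t,z in(("tray",.038),("sanding_block",.068),("sander",.072),("glue_bottle",.17),("bar_clamp",.02),("screwdriver",.02),("offcut",.018),("tape_measure",.065)):
    for d in arm.masks_of(t,"top"):
        if d["score"]<.4: continue
        p=d["pixels"].astype(np.uint8)
        m=cv2.morphologyEx(p,cv2.MORPH_OPEN,np.ones((11,11))) if t=="tray" else p
        c=max(cv2.findContours(m,0,2)[0],key=cv2.contourArea)
        b=cv2.boxPoints(cv2.minAreaRect(c))
        w=np.array([at("top",q,z)[:2] for q in b])
        e=w[1]-w[0];f=w[2]-w[1]
        print(t,round(d["score"],2),np.round(b).tolist(),w.mean(0),np.linalg.norm(e),np.degrees(np.arctan2(e[1],e[0])),np.linalg.norm(f))
        if t=="sander":
            ys=range(112,232,4);xs=[np.where(p[y])[0].max() for y in ys]
            P=np.array([at("top",(x+.5,y),z)[:2] for x,y in zip(xs,ys)])
            print(xs,np.polyfit(P[:,0],P[:,1],1))
            q=np.argwhere(p); print("corner pix",[c.ravel().tolist() for c in cv2.approxPolyDP(c,4,True)])
E
```

```text
tray 0.81 [[318.0, 149.0], [397.0, 132.0], [411.0, 196.0], [332.0, 213.0]] [ 0.5687 -0.1454] 0.18724980758523554 -76.90544439543217 0.15160871728632855
sanding_block 0.77 [[385.0, 319.0], [408.0, 286.0], [427.0, 299.0], [405.0, 332.0]] [ 0.2602 -0.2406] 0.0894383252457589 -33.25809904835871 0.05332843613775003
sanding_block 0.76 [[342.0, 171.0], [379.0, 155.0], [388.0, 175.0], [351.0, 191.0]] [ 0.5647 -0.1444] 0.09088905245703456 -66.31141017962571 0.04893109865550464
sanding_block 0.58 [[431.0, 238.0], [454.0, 235.0], [459.0, 274.0], [436.0, 278.0]] [ 0.3791 -0.3266] 0.053361940286291855 -81.36697613029638 0.08907251803791055
sander 0.79 [[54.0, 223.0], [62.0, 94.0], [279.0, 109.0], [271.0, 238.0]] [0.5741 0.3037] 0.29177598288093903 -2.0163824618579596 0.4924269321172101
[np.int64(277), np.int64(278), np.int64(277), np.int64(275), np.int64(275), np.int64(275), np.int64(275), np.int64(274), np.int64(274), np.int64(274), np.int64(274), np.int64(273), np.int64(273), np.int64(273), np.int64(273), np.int64(273), np.int64(272), np.int64(272), np.int64(272), np.int64(271), np.int64(271), 
[... 261 characters left out ...]
5, 109], [137, 101], [134, 115], [117, 117], [112, 133], [71, 131]]
glue_bottle 0.67 [[411.0, 114.0], [444.0, 88.0], [461.0, 109.0], [428.0, 135.0]] [ 0.6855 -0.2812] 0.08768308359302598 -50.485699274422174 0.0550686053500243
screwdriver 0.94 [[335.0, 261.0], [392.0, 257.0], [392.0, 269.0], [335.0, 272.0]] [ 0.3532 -0.1474] 0.13383302551929394 -85.63490279945063 0.026795321598188204
offcut 0.55 [[464.0, 144.0], [488.0, 141.0], [494.0, 188.0], [469.0, 191.0]] [ 0.5885 -0.4174] 0.057356338183890514 -82.57749310041214 0.11200074733468737
tape_measure 0.71 [[462.0, 110.0], [485.0, 107.0], [490.0, 142.0], [467.0, 145.0]] [ 0.6758 -0.3964] 0.05238376015739271 -81.53980667582715 0.08009981998516903
```

Run:
```python
import cv2
im=cv2.imread("pics/top0.png")[90:250,230:440]
cv2.imwrite("pics/c1.png",cv2.resize(im,None,fx=3.8,fy=3.7,interpolation=cv2.INTER_CUBIC))
```

```text
(no output)
```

View pics/c1.png

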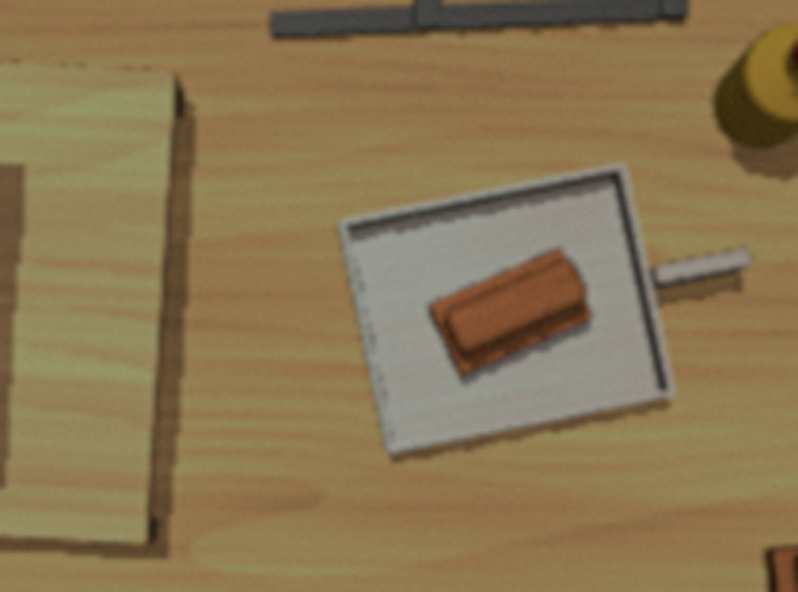

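The crop shows the tray rim corners at (342,222), (624,166), (672,395) and (392,457), the fin tip at (750,258), and the plinth front corners at (176,73) and (150,543). The block lies about 10° askew in the tray.

Run:
```python
from h import *
np.set_printoptions(precision=4,suppress=True)
f=lambda u,v,z:at("top",(230+u/3.8-.3,90+v/3.7-.3),z)[:2]
tr=np.array([f(*p,.038) for p in((342,222),(624,166),(672,395),(392,457))])
c=tr.mean(0);ax=(tr[0]+tr[3]-tr[1]-tr[2])/2
print("tray",tr,c,np.linalg.norm(ax),np.degrees(np.arctan2(ax[1],ax[0])),np.linalg.norm(tr[0]-tr[3]))
print("fin tip",f(750,258,.056),"root",f(655,275,.056))
P=np.array([f(*p,.072) for p in((176,73),(150,543))]);n=P[1]-P[0]
print("sander",P,P.mean(0),np.linalg.norm(n)); x=np.array([n[1],-n[0]]);x*=np.sign(x[1]);print("xdir deg",np.degrees(np.arctan2(x[1],x[0])))
B=np.array([f(*p,.072) for p in((447,318),(563,250),(583,303),(465,350))]);print("ridge",B,B.mean(0));
e=B[1]-B[0]+B[2]-B[3];print(np.degrees(np.arctan2(e[1],e[0])))
s=arm.get_state();M=R.from_euler("xyz",s["ee_rot"]).as_matrix();print(M)
```

```text
tray [[ 0.6199 -0.041 ]
 [ 0.6578 -0.2132]
 [ 0.5139 -0.2439]
 [ 0.4727 -0.0735]] [ 0.5661 -0.1429] 0.17582168839087392 103.00238286033697 0.15077753476637426
fin tip [ 0.5987 -0.2871] root [ 0.5873 -0.23  ]
sander [[0.7055 0.0592]
 [0.4182 0.0696]] [0.5619 0.0644] 0.287480705456067
xdir deg 87.92035735496857
ridge [[ 0.5575 -0.1042]
 [ 0.6001 -0.1726]
 [ 0.5679 -0.1848]
 [ 0.5382 -0.1151]] [ 0.5659 -0.1442]
-62.38010981091298
[[-0.9536 -0.301   0.    ]
 [-0.301   0.9536  0.    ]
 [-0.     -0.     -1.    ]]
```

move_arm(
  deltas=[
    [18,25,0,0,0,4.9],
    [18,25,0,0,0,4.9],
    [18,25,0,0,0,4.9],
    [18,25,0,0,0,4.9],
    [18,25,0,0,0,4.9],
  ],
  claw=0,
)

```text
t: 1.47
eef_pos: [0.2937, -0.5175, 0.4047]
ee_rot: [-3.141, -0.0, -2.404]
force: [0.5, 0.1, 0.3]
width: 0.0879
```

move_arm(
  deltas=[
    [18,25,0,0,0,4.9],
    [18,25,0,0,0,4.9],
    [18,25,0,0,0,4.9],
    [18,25,0,0,0,4.9],
    [18,25,0,0,0,4.9],
  ],
)

```text
t: 1.88
eef_pos: [0.3838, -0.3923, 0.4049]
ee_rot: [-3.141, -0.0, -1.976]
force: [0.4, 0.5, 0.7]
width: 0.0876
```

move_arm(
  deltas=[
    [18,25,0,0,0,4.9],
    [18,25,0,0,0,4.9],
    [18,25,0,0,0,4.9],
    [18,25,0,0,0,4.9],
    [18,25,0,0,0,4.9],
  ],
)

```text
t: 2.3
eef_pos: [0.4738, -0.2673, 0.405]
ee_rot: [-3.141, -0.0, -1.549]
force: [0.3, -0.8, -0.2]
width: 0.0877
```

move_arm(
  deltas=[
    [18,25,0,0,0,4.9],
    [18,25,0,0,0,4.9],
    [18,25,0,0,0,4.9],
    [18,25,0,0,0,4.9],
    [18,25,0,0,0,4.9],
  ],
)

```text
t: 2.72
eef_pos: [0.5638, -0.1423, 0.4049]
ee_rot: [-3.141, -0.0, -1.121]
force: [0.6, -0.5, 0.1]
width: 0.0875
```

Now a closer look from the wrist.

Run:
```python
from h import *
s=arm.get_state();im=arm.grab_frame("wrist");cv2.imwrite("pics/w1.png",im[:,:,::-1])
import pickle;pickle.dump(s,open("s1.pkl","wb"))
for t,z in(("sanding_block",.06),("tray",.038),("sander",.072)):
    for d in arm.masks_of(t,"wrist"):
        if d["score"]<.4: continue
        c=max(cv2.findContours(d["pixels"].astype(np.uint8),0,2)[0],key=cv2.contourArea)
        w=np.array([at("wrist",q[0],z,s)[:2] for q in c],np.float32)
        r=cv2.minAreaRect(w); print(t,round(d["score"],2),np.round(d["xy"]),r)
print(s["q"])
```

```text
sanding_block 0.88 [509. 100.] ((0.3892713785171509, -0.32737651467323303), (0.12112791836261749, 0.05151898041367531), 7.404304027557373)
sanding_block 0.8 [318. 164.] ((0.5669378638267517, -0.14787417650222778), (0.04632479324936867, 0.09441275894641876), 24.722232818603516)
sanding_block 0.76 [542. 196.] ((0.2739369869232178, -0.24395352602005005), (0.07495393604040146, 0.12705783545970917), 54.790775299072266)
tray 0.74 [341. 158.] ((0.5748612284660339, -0.17212533950805664), (0.15445980429649353, 0.24436594545841217), 12.84136962890625)
sander 0.78 [249. 324.] ((0.5620704293251038, 0.07249484211206436), (0.11377530544996262, 0.06038142368197441), 25.741111755371094)
[ 8.90071931e-02  2.05602348e-01 -1.99821670e-01  3.22920950e-05
 -1.16487267e+00  3.60813307e-01]
```

View pics/w1.png

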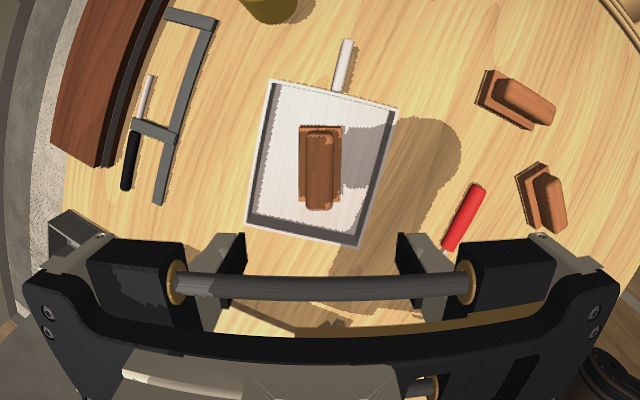

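The wrist view shows the block at (320,168) lined up with the jaws, the fin at (343,65), and the look-alikes far to the right. I'll descend and grip.

move_arm(
  deltas=[
    [3,-4,-19,0,0,-1],
    [0,0,-24,0,0,0],
    [0,0,-24,0,0,0],
    [0,0,-24,0,0,0],
    [0,0,-24,0,0,0],
  ],
)

```text
t: 3.33
eef_pos: [0.5654, -0.1488, 0.289]
ee_rot: [-3.141, -0.0, -1.145]
force: [1.3, -1.1, -0.2]
width: 0.0877
```

move_arm(
  deltas=[
    [0,0,-24,0,0,0],
    [0,0,-20,0,0,0],
    [0,0,-15,0,0,0],
    [0,0,-10,0,0,0],
    [0,0,-6,0,0,0],
  ],
)

```text
t: 3.75
eef_pos: [0.5655, -0.1485, 0.2136]
ee_rot: [3.14, 0.001, -1.145]
force: [0.7, -0.6, 0.0]
width: 0.0875
```

move_arm(
  deltas=[
    [0,0,0,0,0,0],
    [0,0,0,0,0,0],
    [0,0,0,0,0,0],
    [0,0,0,0,0,0],
    [0,0,0,0,0,0],
  ],
  claw=255,
  squeeze=20,
)

```text
t: 4.17
eef_pos: [0.5664, -0.1477, 0.2156]
ee_rot: [-3.14, -0.001, -1.143]
force: [1.2, -0.2, 0.5]
width: 0.0597
```

move_arm(
  deltas=[
    [0,0,0,0,0,0],
    [0,0,0,0,0,0],
    [0,0,0,0,0,0],
    [0,0,0,0,0,0],
    [0,0,0,0,0,0],
  ],
)

```text
t: 4.58
eef_pos: [0.5664, -0.1476, 0.2148]
ee_rot: [-3.141, -0.0, -1.143]
force: [1.0, 0.2, 0.1]
width: 0.0299
```

move_arm(
  deltas=[
    [0,0,5,0,0,0],
    [0,0,15,0,0,0],
    [0,0,22,0,0,0],
    [0,0,22,0,0,0],
    [0,0,22,0,0,0],
  ],
)

```text
t: 5.0
eef_pos: [0.5658, -0.1477, 0.3015]
ee_rot: [3.14, 0.001, -1.143]
force: [0.8, 0.1, -1.9]
width: 0.0296
```

move_arm(
  deltas=[
    [-6,-12,14,0,0,0],
    [-10,-20,0,0,0,0],
    [-12,-26,0,0,0,0],
    [-12,-26,0,0,0,0],
    [-12,-26,0,0,0,0],
  ],
)

```text
t: 5.42
eef_pos: [0.5133, -0.2584, 0.3149]
ee_rot: [3.142, 0.0, -1.142]
force: [0.1, -0.4, -2.1]
width: 0.0299
```

move_arm(
  deltas=[
    [-12,-26,0,0,0,0],
    [-12,-26,0,0,0,0],
    [-12,-26,0,0,0,0],
    [-12,-26,0,0,0,0],
    [-12,-26,0,0,0,0],
  ],
)

```text
t: 5.83
eef_pos: [0.4532, -0.3887, 0.3147]
ee_rot: [3.141, 0.0, -1.143]
force: [0.3, -0.4, -1.8]
width: 0.0297
```

move_arm(
  deltas=[
    [-12,-26,0,0,0,0],
    [-12,-26,0,0,0,0],
    [-12,-26,0,0,0,0],
    [-10,-20,0,0,0,0],
    [-6,-12,-8,0,0,0],
  ],
)

```text
t: 6.25
eef_pos: [0.4011, -0.4999, 0.3079]
ee_rot: [-3.141, -0.002, -1.144]
force: [0.4, -0.4, -0.9]
width: 0.0301
```

move_arm(
  deltas=[
    [0,0,-18,0,0,0],
    [0,0,-24,0,0,0],
    [0,0,-22,0,0,0],
    [0,0,-14,0,0,0],
    [0,0,-8,0,0,0],
  ],
)

```text
t: 6.67
eef_pos: [0.4014, -0.4968, 0.2179]
ee_rot: [3.14, 0.004, -1.143]
force: [-0.8, -0.6, -1.7]
width: 0.0301
```

move_arm(
  deltas=[
    [0,0,-4,0,0,0],
    [0,0,-3,0,0,0],
    [0,0,-2,0,0,0],
    [0,0,0,0,0,0],
    [0,0,0,0,0,0],
  ],
)

```text
t: 7.08
eef_pos: [0.4025, -0.4978, 0.2125]
ee_rot: [-3.141, -0.001, -1.143]
force: [0.1, 0.4, -2.2]
width: 0.0298
```

move_arm(
  deltas=[
    [0,0,-1,0,0,0],
    [0,0,-1,0,0,0],
    [0,0,0,0,0,0],
    [0,0,0,0,0,0],
    [0,0,0,0,0,0],
  ],
)

```text
t: 7.5
eef_pos: [0.4025, -0.4978, 0.2108]
ee_rot: [-3.141, -0.001, -1.142]
force: [1.2, 1.7, 5.8]
width: 0.03
```

move_arm(
  deltas=[
    [0,0,0,0,0,0],
    [0,0,0,0,0,0],
    [0,0,0,0,0,0],
    [0,0,0,0,0,0],
    [0,0,8,0,0,0],
  ],
  claw=0,
)

```text
t: 7.92
eef_pos: [0.4016, -0.4972, 0.2162]
ee_rot: [3.14, 0.003, -1.143]
force: [-0.2, 0.5, 0.1]
width: 0.0577
```

move_arm(
  deltas=[
    [0,0,20,0,0,0],
    [0,0,35,0,0,0],
    [0,0,40,0,0,0],
    [0,0,40,0,0,0],
    [0,0,40,0,0,0],
  ],
)

```text
t: 8.33
eef_pos: [0.4018, -0.4974, 0.3952]
ee_rot: [3.142, -0.0, -1.143]
force: [1.2, -1.6, -0.2]
width: 0.0866
```

Run:
```python
from h import *
for c in("top","scene"):
    im=arm.grab_frame(c);cv2.imwrite(f"pics/{c}1.png",im[:,:,::-1])
    for t in("glue_bottle","tray","sander","sanding_block"):
        for d in arm.spot_point(t,c):
            if d["score"]>.3: print(c,t,round(d["score"],2),np.round(d["xy"]),np.round(at(c,d["xy"],0),4))
im=cv2.imread("pics/top1.png")[80:220,300:500];cv2.imwrite("pics/c2.png",cv2.resize(im,None,fx=4,fy=4,interpolation=cv2.INTER_CUBIC))
```

```text
top glue_bottle 0.85 [431. 116.] [ 0.7095 -0.3075  0.    ]
top tray 0.82 [364. 176.] [ 0.5632 -0.1479  0.    ]
top sander 0.57 [275. 175.] [0.5621 0.0663 0.    ]
top sanding_block 0.8 [402. 309.] [ 0.2486 -0.2427  0.    ]
scene glue_bottle 0.91 [199. 234.] [ 0.7131 -0.294   0.    ]
scene tray 0.76 [280. 207.] [ 0.5636 -0.1334  0.    ]
scene tray 0.41 [352. 240.] [0.5704 0.0712 0.    ]
scene sander 0.68 [349. 237.] [0.5659 0.0612 0.    ]
scene sanding_block 0.93 [288. 100.] [ 0.2575 -0.2558  0.    ]
scene sanding_block 0.78 [246. 122.] [ 0.3723 -0.3341  0.    ]
scene sanding_block 0.56 [194. 112.] [ 0.3999 -0.4909  0.    ]
```

View pics/c2.png

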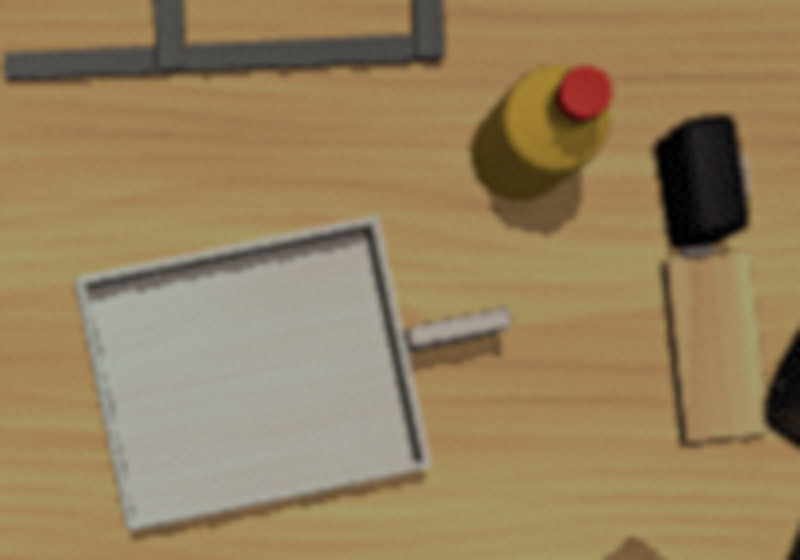

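The tray is empty with its fin at (460,328) in the crop. The bottle foot works out at about (.711,-.300), so I'll pinch nearer the tray to keep the gripper body clear of it.

move_arm(
  deltas=[
    [10,14,0,0,0,-1.6],
    [19,25,0,0,0,-1.5],
    [19,25,0,0,0,-1.5],
    [19,25,0,0,0,-1.5],
    [19,25,0,0,0,-1.5],
  ],
)

```text
t: 9.25
eef_pos: [0.4888, -0.3826, 0.3919]
ee_rot: [3.14, 0.001, -1.277]
force: [1.4, -0.8, 0.5]
width: 0.0877
```

move_arm(
  deltas=[
    [25,32,0,0,0,0],
    [25,32,0,0,0,0],
    [25,32,0,0,0,0],
    [18,25,0,0,0,0],
    [9,13,0,0,0,0],
  ],
)

```text
t: 9.67
eef_pos: [0.5922, -0.2468, 0.3916]
ee_rot: [3.141, 0.001, -1.273]
force: [-0.4, -0.7, 0.5]
width: 0.0876
```

move_arm(
  deltas=[
    [0,0,-15,0,0,0],
    [0,0,-25,0,0,0],
    [0,0,-20,0,0,0],
    [0,0,-10,0,0,0],
    [0,0,0,0,0,0],
  ],
)

```text
t: 10.08
eef_pos: [0.5893, -0.2497, 0.3195]
ee_rot: [3.137, 0.003, -1.276]
force: [-0.5, 0.5, -0.4]
width: 0.0877
```

Run:
```python
from h import *
s=arm.get_state();im=arm.grab_frame("wrist");cv2.imwrite("pics/w2.png",im[:,:,::-1]);print(s["eef_pos"],s["ee_rot"])
```

```text
[ 0.58927326 -0.24973298  0.31952234] [ 3.13669001e+00  2.52454349e-03 -1.27601814e+00]
```

View pics/w2.png

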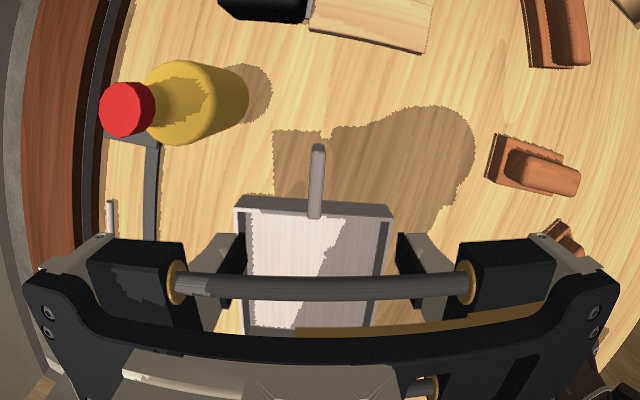

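The wrist view shows the fin centred between the fingers (tip at (317,147), root at (316,212)) and the bottle off to the upper left at (200,100).

Run:
```python
from h import *
s=arm.get_state()
for p in((317,147),(316,213)):print(at("wrist",p,.056,s))
for p in((235,196),(391,206)):print(at("wrist",p,.038,s))
print(s["eef_pos"])
```

```text
[ 0.60355548 -0.29153347  0.056     ]
[ 0.58805782 -0.23691795  0.056     ]
[ 0.66250919 -0.22401807  0.038     ]
[ 0.52173036 -0.25648418  0.038     ]
[ 0.58990854 -0.24997121  0.3215253 ]
```

move_arm(
  deltas=[
    [0,0,-20,0,0,0],
    [0,0,-25,0,0,0],
    [0,0,-25,0,0,0],
    [0,0,-15,0,0,0],
    [0,0,-5,0,0,0],
  ],
)

```text
t: 10.55
eef_pos: [0.5898, -0.25, 0.2313]
ee_rot: [3.14, 0.001, -1.276]
force: [-0.1, 0.1, 0.7]
width: 0.0877
```

move_arm(
  deltas=[
    [2,-6,-4,0,0,0],
    [0,0,-10,0,0,0],
    [0,0,-10,0,0,0],
    [0,0,-6,0,0,0],
    [0,0,-2,0,0,0],
  ],
)

```text
t: 10.97
eef_pos: [0.5918, -0.2557, 0.1997]
ee_rot: [3.141, 0.001, -1.276]
force: [0.5, 0.5, -1.2]
width: 0.0874
```

move_arm(
  deltas=[
    [0,0,0,0,0,0],
    [0,0,0,0,0,0],
    [0,0,0,0,0,0],
    [0,0,0,0,0,0],
    [0,0,0,0,0,0],
  ],
  claw=255,
  squeeze=15,
)

```text
t: 11.38
eef_pos: [0.5923, -0.2556, 0.2011]
ee_rot: [-3.141, -0.0, -1.275]
force: [0.2, -0.3, 0.8]
width: 0.0595
```

move_arm(
  deltas=[
    [0,0,0,0,0,0],
    [0,0,0,0,0,0],
    [0,0,0,0,0,0],
    [0,0,0,0,0,0],
    [0,0,0,0,0,0],
  ],
)

```text
t: 11.8
eef_pos: [0.5922, -0.2557, 0.2007]
ee_rot: [3.142, 0.0, -1.275]
force: [0.0, 1.0, 0.1]
width: 0.0264
```

move_arm(
  deltas=[
    [0,0,0,0,0,0],
    [0,0,0,0,0,0],
    [0,0,0,0,0,0],
    [0,0,0,0,0,0],
    [0,0,0,0,0,0],
  ],
)

```text
t: 12.22
eef_pos: [0.5924, -0.2556, 0.2007]
ee_rot: [-3.141, -0.0, -1.276]
force: [1.2, -0.0, -1.7]
width: 0.0129
```

move_arm(
  deltas=[
    [-2,5,0,0,0,-1],
    [-3,9,0,0,0,-2],
    [-3,9,0,0,0,-2],
    [-4,10,0,0,0,-2],
    [-4,10,0,0,0,-2],
  ],
)

```text
t: 12.63
eef_pos: [0.5758, -0.2126, 0.2006]
ee_rot: [3.141, -0.0, -1.434]
force: [0.1, -1.2, -1.0]
width: 0.012
```

move_arm(
  deltas=[
    [-4,10,0,0,0,-2],
    [-4,10,0,0,0,-2],
    [-4,10,0,0,0,-2],
    [-4,9,0,0,0,-2],
    [-4,8,0,0,0,-2],
  ],
)

```text
t: 13.05
eef_pos: [0.5557, -0.1653, 0.2006]
ee_rot: [3.141, -0.0, -1.609]
force: [-0.4, -1.1, -1.0]
width: 0.0121
```

move_arm(
  deltas=[
    [0,5,0,0,0,0],
    [0,5,0,0,0,0],
    [0,3,0,0,0,0],
    [0,0,0,0,0,0],
    [0,0,0,0,0,0],
  ],
)

```text
t: 13.47
eef_pos: [0.5564, -0.1525, 0.2006]
ee_rot: [3.142, 0.0, -1.606]
force: [0.0, 1.9, -0.7]
width: 0.0117
```

Run:
```python
from h import *
s=arm.get_state();print(s["eef_pos"],np.degrees(s["ee_rot"]),s["width"],s["force"])
im=arm.grab_frame("top");cv2.imwrite("pics/top2.png",im[:,:,::-1])
cv2.imwrite("pics/c3.png",cv2.resize(im[90:250,220:420,::-1],None,fx=4,fy=3.7,interpolation=cv2.INTER_CUBIC))
```

```text
[ 0.55640234 -0.15248139  0.20064413] [ 1.79999933e+02  1.01040655e-02 -9.20274660e+01] 0.01172779281357145 [ 0.04316018  1.85180522 -0.74342031]
```

View pics/c3.png

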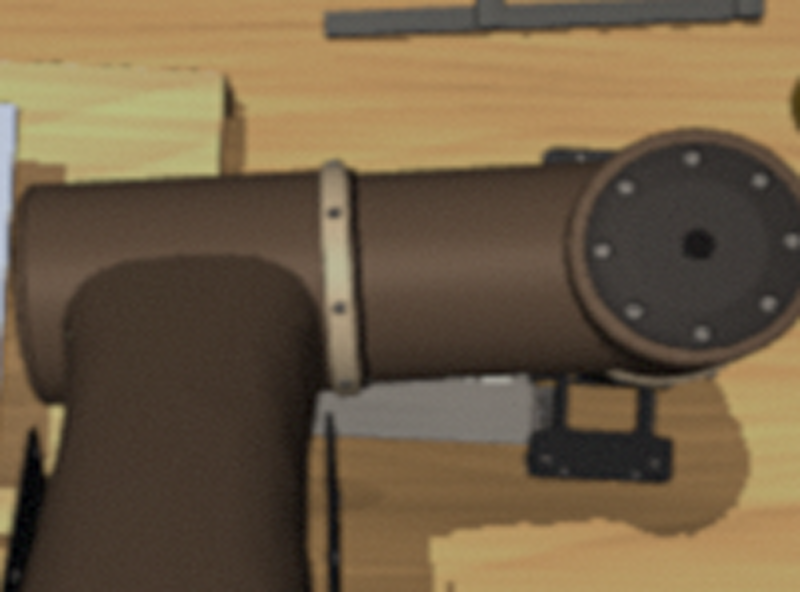

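The top crop shows the forearm reaching over the plinth, with the tray edge at about (430,440) parallel to the plinth side. I'll check the arm's clearance over the sander in the scene view.

Run:
```python
from h import *
im=arm.grab_frame("scene");cv2.imwrite("pics/scene2.png",im[60:360,150:590,::-1].repeat(1,0))
```

```text
(no output)
```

View pics/scene2.png

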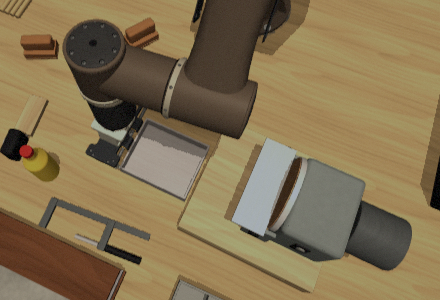

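The scene crop shows the horizontal forearm at (160,85) level with the front of the sander, so I need the heights of the arm link and the machine.

Run:
```python
from h import *
def tri(a,b):
    o1,d1=ray("top",a);o2,d2=ray("scene",b)
    A=np.c_[d1,-d2];t=np.linalg.lstsq(A,o2-o1,rcond=None)[0]
    p,q=o1+t[0]*d1,o2+t[1]*d2;return np.round((p+q)/2,3),round(np.linalg.norm(p-q),3)
print("wrist cap",tri((395,156.2),(243,103)))
print("elbow end low",tri((220+50/4,90+400/3.7),(150+241,60+136)))
print("ring bottom-ish",tri((220+345/4,90+390/3.7),(150+168,60+120)))
print("ring top-ish",tri((220+335/4,90+165/3.7),(150+180,60+58)))
print("box near corner",tri((111,203),(514,243)),tri((113,120),(497,316)),tri((174,117),(415,300)),tri((178,203),(450,215)))
print("rest",tri((223,117),(386,286)),tri((217,213),(447,210)), tri((186,213),(418,200)))
print(arm.get_state()["q"])
```

```text
wrist cap (array([ 0.555, -0.154,  0.459]), np.float64(0.002))
elbow end low (array([0.501, 0.124, 0.205]), np.float64(0.015))
ring bottom-ish (array([ 0.514, -0.029,  0.177]), np.float64(0.031))
ring top-ish (array([ 0.571, -0.012,  0.533]), np.float64(0.019))
box near corner (array([0.486, 0.387, 0.171]), np.float64(0.002)) (array([0.651, 0.375, 0.206]), np.float64(0.006)) (array([0.671, 0.251, 0.159]), np.float64(0.027)) (array([0.488, 0.244, 0.188]), np.float64(0.001))
rest (array([0.672, 0.171, 0.142]), np.float64(0.012)) (array([0.467, 0.208, 0.149]), np.float64(0.069)) (array([0.477, 0.196, 0.204]), np.float64(0.054))
[ 7.09719366e-02  4.10313561e-01 -4.44872206e-01 -2.03234542e-04
 -7.15572815e-01 -1.06849216e-01]
```

The wrist cap is at z≈.46, so the forearm underside is at about .35, and the machine top is at about .2. That clears. I'll feel my way in now.

```bash
cat > st.py <<'E'
from h import *
s=arm.get_state();m=s["moment"]
print(round(s["t"],2),"pos",np.round(s["eef_pos"]*1000,1),"yaw",round(np.degrees(s["ee_rot"][2]),2),"F",np.round(s["force"],1),"M",np.round(m,2),"w",round(s["width"],4))
E
python3 st.py
```

```text
13.57 pos [ 556.3 -152.7  200.6] yaw -92.06 F [ 0.2  2.4 -1. ] M [0.57 0.16 0.09] w 0.0115
```

move_arm(
  deltas=[
    [0,3,0,0,0,0],
    [0,5,0,0,0,0],
    [0,5,0,0,0,0],
    [1,5,0,0,0,0],
    [0,4,0,0,0,0],
  ],
)

```text
t: 13.98
eef_pos: [0.5573, -0.1301, 0.2006]
ee_rot: [3.142, -0.0, -1.607]
force: [0.3, -1.4, -0.9]
width: 0.0116
```

```bash
python3 st.py
```

```text
13.98 pos [ 557.3 -130.1  200.6] yaw -92.07 F [ 0.3 -1.4 -0.9] M [-0.51  0.06 -0.04] w 0.0116
```

move_arm(
  deltas=[
    [0,3,0,0,0,0],
    [0,3,0,0,0,0],
    [0,3,0,0,0,0],
    [0,3,0,0,0,0],
    [0,2,0,0,0,0],
  ],
)

```text
t: 14.4
eef_pos: [0.5571, -0.1163, 0.2006]
ee_rot: [3.142, 0.0, -1.607]
force: [-0.4, -0.8, -1.8]
width: 0.0119
```

```bash
python3 st.py
```

```text
14.4 pos [ 557.1 -116.3  200.6] yaw -92.07 F [-0.4 -0.8 -1.8] M [-0.42  0.1   0.04] w 0.0119
```

move_arm(
  deltas=[
    [0,2,0,0,0,0],
    [0,2,0,0,0,0],
    [0,2,0,0,0,0],
    [1,2,0,0,0,0],
    [0,2,0,0,0,0],
  ],
)

```text
t: 14.82
eef_pos: [0.5583, -0.1065, 0.2006]
ee_rot: [3.142, -0.0, -1.607]
force: [0.6, -1.4, -2.8]
width: 0.012
```

```bash
python3 st.py
```

```text
14.82 pos [ 558.3 -106.5  200.6] yaw -92.08 F [ 0.6 -1.4 -2.8] M [-0.34  0.07 -0.08] w 0.012
```

move_arm(
  deltas=[
    [0,2,0,0,0,0],
    [0,2,0,0,0,0],
    [0,2,0,0,0,0],
    [0,2,0,0,0,0],
    [0,2,0,0,0,0],
  ],
)

```text
t: 15.23
eef_pos: [0.5577, -0.0969, 0.2006]
ee_rot: [3.14, -0.001, -1.607]
force: [-3.0, -5.4, 0.3]
width: 0.0121
```

```bash
python3 st.py
```

```text
15.23 pos [557.7 -96.9 200.6] yaw -92.07 F [-3.  -5.4  0.3] M [-1.83  0.99  0.24] w 0.0121
```

The tray has touched the flare on the +x side, which puts the rails' middle about 16 mm towards -x. I'll back off, shift over and go on.

move_arm(
  deltas=[
    [0,-3,0,0,0,0],
    [0,-3,0,0,0,0],
    [-3,0,0,0,0,0],
    [-3,0,0,0,0,0],
    [-3,0,0,0,0,0],
  ],
)

```text
t: 15.65
eef_pos: [0.5491, -0.1027, 0.2007]
ee_rot: [-3.141, 0.0, -1.608]
force: [0.8, 0.3, -2.5]
width: 0.012
```

move_arm(
  deltas=[
    [-3,0,0,0,0,0],
    [-2,0,0,0,0,0],
    [-2,0,0,0,0,0],
    [0,2,0,0,0,0],
    [0,2,0,0,0,0],
  ],
)

```text
t: 16.07
eef_pos: [0.542, -0.0986, 0.2007]
ee_rot: [3.141, -0.0, -1.607]
force: [-0.1, -0.5, -1.5]
width: 0.0116
```

```bash
python3 st.py
```

```text
16.07 pos [542.  -98.6 200.7] yaw -92.08 F [-0.1 -0.5 -1.5] M [-0.35  0.12 -0.01] w 0.0116
```

move_arm(
  deltas=[
    [0,2,0,0,0,0],
    [0,2,0,0,0,0],
    [0,2,0,0,0,0],
    [0,2,0,0,0,0],
    [0,2,0,0,0,0],
  ],
)

```text
t: 16.48
eef_pos: [0.5422, -0.0884, 0.2006]
ee_rot: [3.142, -0.0, -1.607]
force: [0.0, -0.8, -1.7]
width: 0.0124
```

```bash
python3 st.py
```

```text
16.48 pos [542.2 -88.4 200.6] yaw -92.07 F [ 0.  -0.8 -1.7] M [-0.38  0.12 -0.03] w 0.0124
```

move_arm(
  deltas=[
    [0,2,0,0,0,0],
    [0,2,0,0,0,0],
    [0.5,2,0,0,0,0],
    [0,2,0,0,0,0],
    [0,2,0,0,0,0],
  ],
)

```text
t: 16.9
eef_pos: [0.5427, -0.0785, 0.2006]
ee_rot: [-3.142, 0.0, -1.607]
force: [-0.1, -1.0, -2.4]
width: 0.012
```

```bash
python3 st.py
```

```text
16.9 pos [542.7 -78.5 200.6] yaw -92.08 F [-0.1 -1.  -2.4] M [-0.41  0.07 -0.03] w 0.012
```

move_arm(
  deltas=[
    [0,1.5,0,0,0,0],
    [0,1.5,0,0,0,0],
    [0.5,1.5,0,0,0,0],
    [0,1.5,0,0,0,0],
    [0,1.5,0,0,0,0],
  ],
)

```text
t: 17.32
eef_pos: [0.5432, -0.071, 0.2007]
ee_rot: [3.142, 0.0, -1.607]
force: [-0.3, -1.5, -2.1]
width: 0.0119
```

```bash
python3 st.py
```

```text
17.32 pos [543.2 -71.  200.7] yaw -92.08 F [-0.3 -1.5 -2.1] M [-0.39  0.11 -0.03] w 0.0119
```

move_arm(
  deltas=[
    [0,1.5,0,0,0,0],
    [0,1.5,0,0,0,0],
    [0,1.5,0,0,0,0],
    [0,1.5,0,0,0,0],
    [0,1,0,0,0,0],
  ],
)

```text
t: 17.73
eef_pos: [0.5432, -0.064, 0.2007]
ee_rot: [3.142, 0.0, -1.607]
force: [-0.6, -2.1, -2.4]
width: 0.012
```

```bash
python3 st.py
```

```text
17.73 pos [543.2 -64.  200.7] yaw -92.08 F [-0.6 -2.1 -2.4] M [-0.41  0.08 -0.06] w 0.012
```

move_arm(
  deltas=[
    [0,1,0,0,0,0],
    [0,1,0,0,0,0],
    [0,1,0,0,0,0],
    [0,1,0,0,0,0],
    [0,1,0,0,0,0],
  ],
)

```text
t: 18.15
eef_pos: [0.5432, -0.0591, 0.2007]
ee_rot: [3.142, 0.0, -1.607]
force: [-0.1, -1.3, -1.8]
width: 0.0118
```

```bash
python3 st.py
```

```text
18.15 pos [543.2 -59.1 200.7] yaw -92.08 F [-0.1 -1.3 -1.8] M [-0.37  0.13 -0.01] w 0.0118
```

move_arm(
  deltas=[
    [0,1,0,0,0,0],
    [0,1,0,0,0,0],
    [0,0.5,0,0,0,0],
    [0,0.5,0,0,0,0],
    [0,0,0,0,0,0],
  ],
)

```text
t: 18.57
eef_pos: [0.5432, -0.0561, 0.2006]
ee_rot: [-3.142, 0.0, -1.607]
force: [0.0, -0.4, -3.4]
width: 0.0121
```

```bash
python3 st.py
```

```text
18.57 pos [543.2 -56.1 200.6] yaw -92.08 F [ 0.  -0.4 -3.4] M [-0.04  0.1   0.02] w 0.0121
```

move_arm(
  deltas=[
    [0,1,0,0,0,0],
    [0,1,0,0,0,0],
    [0.5,1,0,0,0,0],
    [0,1,0,0,0,0],
    [0,1,0,0,0,0],
  ],
)

```text
t: 18.98
eef_pos: [0.5437, -0.0511, 0.2006]
ee_rot: [3.142, -0.0, -1.607]
force: [-0.4, -1.0, -2.1]
width: 0.0118
```

```bash
python3 st.py
```

```text
18.98 pos [543.7 -51.1 200.6] yaw -92.08 F [-0.4 -1.  -2.1] M [-0.42  0.11  0.  ] w 0.0118
```

move_arm(
  deltas=[
    [0,1,0,0,0,0],
    [0,1,0,0,0,0],
    [0,1,0,0,0,0],
    [0,1,0,0,0,0],
    [0,1,0,0,0,0],
  ],
)

```text
t: 19.4
eef_pos: [0.5437, -0.0461, 0.2007]
ee_rot: [-3.142, -0.0, -1.607]
force: [0.1, -0.8, -2.1]
width: 0.0122
```

```bash
python3 st.py
```

```text
19.4 pos [543.7 -46.1 200.7] yaw -92.08 F [ 0.1 -0.8 -2.1] M [-0.38  0.08  0.02] w 0.0122
```

move_arm(
  deltas=[
    [0,1.5,0,0,0,0],
    [0,1.5,0,0,0,0],
    [0,1.5,0,0,0,0],
    [0,1.5,0,0,0,0],
    [0,1.5,0,0,0,0],
  ],
)

```text
t: 19.82
eef_pos: [0.5437, -0.0385, 0.2007]
ee_rot: [-3.142, 0.0, -1.607]
force: [-0.4, -1.2, -2.4]
width: 0.012
```

```bash
python3 st.py
```

```text
19.82 pos [543.7 -38.5 200.7] yaw -92.08 F [-0.4 -1.2 -2.4] M [-0.38  0.11 -0.01] w 0.012
```

move_arm(
  deltas=[
    [0,1.5,0,0,0,0],
    [0,1.5,0,0,0,0],
    [0.5,1.5,0,0,0,0],
    [0,1.5,0,0,0,0],
    [0,1.5,0,0,0,0],
  ],
)

```text
t: 20.23
eef_pos: [0.5442, -0.031, 0.2006]
ee_rot: [-3.142, 0.0, -1.607]
force: [0.6, -1.4, -1.6]
width: 0.0119
```

```bash
python3 st.py
```

```text
20.23 pos [544.2 -31.  200.6] yaw -92.08 F [ 0.6 -1.4 -1.6] M [-0.41  0.04 -0.04] w 0.0119
```

move_arm(
  deltas=[
    [0,1.5,0,0,0,0],
    [0,1.5,0,0,0,0],
    [0,1.5,0,0,0,0],
    [0,1.5,0,0,0,0],
    [0,1.5,0,0,0,0],
  ],
)

```text
t: 20.65
eef_pos: [0.5442, -0.0235, 0.2007]
ee_rot: [-3.142, 0.0, -1.607]
force: [0.1, -0.5, -1.6]
width: 0.012
```

```bash
python3 st.py
```

```text
20.65 pos [544.2 -23.5 200.7] yaw -92.08 F [ 0.1 -0.5 -1.6] M [-0.39  0.07 -0.02] w 0.012
```

move_arm(
  deltas=[
    [0,1.5,0,0,0,0],
    [0,1.5,0,0,0,0],
    [0.3,1.5,0,0,0,0],
    [0,1.5,0,0,0,0],
    [0,1.5,0,0,0,0],
  ],
)

```text
t: 21.07
eef_pos: [0.5445, -0.016, 0.2006]
ee_rot: [-3.142, -0.0, -1.607]
force: [0.3, -1.1, -2.3]
width: 0.0119
```

```bash
python3 st.py
```

```text
21.07 pos [544.5 -16.  200.6] yaw -92.08 F [ 0.3 -1.1 -2.3] M [-0.37  0.04 -0.02] w 0.0119
```

move_arm(
  deltas=[
    [0,1.5,0,0,0,0],
    [0,1.5,0,0,0,0],
    [0,1.5,0,0,0,0],
    [0,1.5,0,0,0,0],
    [0,1.5,0,0,0,0],
  ],
)

```text
t: 21.48
eef_pos: [0.5445, -0.0085, 0.2007]
ee_rot: [3.142, 0.0, -1.607]
force: [-0.0, -1.7, -2.6]
width: 0.0118
```

```bash
python3 st.py
```

```text
21.48 pos [544.5  -8.5 200.7] yaw -92.08 F [-0.  -1.7 -2.6] M [-0.33  0.07 -0.02] w 0.0118
```

move_arm(
  deltas=[
    [0,1.5,0,0,0,0],
    [0,1.5,0,0,0,0],
    [0.5,1.5,0,0,0,0],
    [0,1.5,0,0,0,0],
    [0,1.5,0,0,0,0],
  ],
)

```text
t: 21.9
eef_pos: [0.545, -0.001, 0.2007]
ee_rot: [-3.142, 0.0, -1.607]
force: [-0.3, -0.3, -2.1]
width: 0.0117
```

```bash
python3 st.py
```

```text
21.9 pos [545.   -1.  200.7] yaw -92.08 F [-0.3 -0.3 -2.1] M [-0.4   0.08 -0.05] w 0.0117
```

I'll cut the squeeze so that the pads slip well below 20 N, and creep forward.

move_arm(
  deltas=[
    [0,0,0,0,0,0],
    [0,1,0,0,0,0],
    [0,1,0,0,0,0],
    [0,1,0,0,0,0],
    [0,1,0,0,0,0],
  ],
  squeeze=8,
)

```text
t: 22.32
eef_pos: [0.545, 0.0029, 0.2007]
ee_rot: [3.142, -0.0, -1.607]
force: [0.3, -1.1, -1.2]
width: 0.012
```

```bash
python3 st.py
```

```text
22.32 pos [545.    2.9 200.7] yaw -92.08 F [ 0.3 -1.1 -1.2] M [-0.38  0.09 -0.06] w 0.012
```

move_arm(
  deltas=[
    [0,1,0,0,0,0],
    [0,1,0,0,0,0],
    [0,1,0,0,0,0],
    [0,1,0,0,0,0],
    [0,1,0,0,0,0],
  ],
)

```text
t: 22.73
eef_pos: [0.545, 0.0079, 0.2007]
ee_rot: [-3.142, 0.0, -1.607]
force: [-0.2, -0.9, -2.3]
width: 0.0121
```

```bash
python3 st.py
```

```text
22.73 pos [545.    7.9 200.7] yaw -92.08 F [-0.2 -0.9 -2.3] M [-0.4   0.11 -0.01] w 0.0121
```

move_arm(
  deltas=[
    [0,1,0,0,0,0],
    [0,1,0,0,0,0],
    [0.3,1,0,0,0,0],
    [0,1,0,0,0,0],
    [0,1,0,0,0,0],
  ],
)

```text
t: 23.15
eef_pos: [0.5453, 0.0129, 0.2006]
ee_rot: [3.142, -0.0, -1.607]
force: [-0.0, -0.4, -1.0]
width: 0.0118
```

```bash
python3 st.py
```

```text
23.15 pos [545.3  12.9 200.6] yaw -92.08 F [-0.  -0.4 -1. ] M [-0.38  0.09 -0.01] w 0.0118
```

move_arm(
  deltas=[
    [0,1,0,0,0,0],
    [0,1,0,0,0,0],
    [0,1,0,0,0,0],
    [0,1,0,0,0,0],
    [0,0,0,0,0,0],
  ],
)

```text
t: 23.57
eef_pos: [0.5453, 0.0171, 0.2006]
ee_rot: [-3.142, 0.0, -1.607]
force: [-0.3, 0.4, -3.1]
width: 0.0124
```

```bash
python3 st.py
```

```text
23.57 pos [545.3  17.1 200.6] yaw -92.07 F [-0.3  0.4 -3.1] M [0.05 0.11 0.02] w 0.0124
```

move_arm(
  deltas=[
    [0,1,0,0,0,0],
    [0,1,0,0,0,0],
    [0,1,0,0,0,0],
    [0,1,0,0,0,0],
    [0,1,0,0,0,0],
  ],
)

```text
t: 23.98
eef_pos: [0.5453, 0.0219, 0.2007]
ee_rot: [3.142, -0.0, -1.607]
force: [0.4, -0.6, -2.5]
width: 0.0118
```

```bash
python3 st.py
```

```text
23.98 pos [545.3  21.9 200.7] yaw -92.08 F [ 0.4 -0.6 -2.5] M [-0.39  0.1  -0.01] w 0.0118
```

move_arm(
  deltas=[
    [0,1,0,0,0,0],
    [0,1,0,0,0,0],
    [0.3,1,0,0,0,0],
    [0,1,0,0,0,0],
    [0,1,0,0,0,0],
  ],
)

```text
t: 24.4
eef_pos: [0.5456, 0.0269, 0.2006]
ee_rot: [3.142, 0.0, -1.607]
force: [0.3, -1.1, -1.9]
width: 0.0118
```

```bash
python3 st.py
```

```text
24.4 pos [545.6  26.9 200.6] yaw -92.08 F [ 0.3 -1.1 -1.9] M [-0.4   0.12 -0.  ] w 0.0118
```

move_arm(
  deltas=[
    [0,1,0,0,0,0],
    [0,1,0,0,0,0],
    [0,1,0,0,0,0],
    [0,1,0,0,0,0],
    [0,1,0,0,0,0],
  ],
)

```text
t: 24.82
eef_pos: [0.5456, 0.0319, 0.2007]
ee_rot: [3.142, -0.0, -1.607]
force: [-0.8, -1.9, -1.4]
width: 0.0119
```

```bash
python3 st.py
```

```text
24.82 pos [545.6  31.9 200.7] yaw -92.08 F [-0.8 -1.9 -1.4] M [-0.48  0.07 -0.1 ] w 0.0119
```

move_arm(
  deltas=[
    [0,0.6,0,0,0,0],
    [0,0.6,0,0,0,0],
    [0,0.6,0,0,0,0],
    [0,0.6,0,0,0,0],
    [0,0.6,0,0,0,0],
  ],
)

```text
t: 25.23
eef_pos: [0.5456, 0.0348, 0.2007]
ee_rot: [3.142, -0.0, -1.607]
force: [-0.1, -2.0, -1.3]
width: 0.012
```

```bash
python3 st.py
```

```text
25.23 pos [545.6  34.8 200.7] yaw -92.08 F [-0.1 -2.  -1.3] M [-0.55  0.01 -0.08] w 0.012
```

move_arm(
  deltas=[
    [0,0.5,0,0,0,0],
    [0,0.5,0,0,0,0],
    [0,0.5,0,0,0,0],
    [0,0.5,0,0,0,0],
    [0,0.5,0,0,0,0],
  ],
)

```text
t: 25.65
eef_pos: [0.5456, 0.0374, 0.2007]
ee_rot: [-3.142, -0.0, -1.607]
force: [-0.5, -1.9, -1.8]
width: 0.0121
```

```bash
python3 st.py
```

```text
25.65 pos [545.6  37.4 200.7] yaw -92.08 F [-0.5 -1.9 -1.8] M [-0.59  0.04 -0.05] w 0.0121
```

The moment is rising steadily, which is the plunger spring. I'll creep the last millimetres.

move_arm(
  deltas=[
    [0,0.4,0,0,0,0],
    [0,0.4,0,0,0,0],
    [0,0.4,0,0,0,0],
    [0,0.4,0,0,0,0],
    [0,0.4,0,0,0,0],
  ],
)

```text
t: 26.07
eef_pos: [0.545, 0.0385, 0.2006]
ee_rot: [3.14, -0.002, -1.607]
force: [-1.4, -9.6, 2.0]
width: 0.012
```

```bash
python3 st.py
```

```text
26.07 pos [545.   38.5 200.6] yaw -92.09 F [-1.4 -9.6  2. ] M [-3.38  0.34 -0.09] w 0.012
```

move_arm(
  deltas=[
    [0,0,0,0,0,0],
    [0,0,0,0,0,0],
    [0,0,0,0,0,0],
    [0,0,0,0,0,0],
    [0,0,0,0,0,0],
  ],
)

```text
t: 26.48
eef_pos: [0.545, 0.0384, 0.2006]
ee_rot: [3.14, -0.001, -1.608]
force: [-1.6, -7.6, 0.5]
width: 0.0122
```

```bash
python3 st.py
```

```text
26.48 pos [545.   38.4 200.6] yaw -92.1 F [-1.6 -7.6  0.5] M [-2.66  0.43 -0.13] w 0.0122
```

A steady 7.6 N with almost no yaw moment means it is seated. I'll release and rise.

move_arm(
  deltas=[
    [0,0,0,0,0,0],
    [0,0,0,0,0,0],
    [0,0,0,0,0,0],
    [0,0,0,0,0,0],
    [0,0,0,0,0,0],
  ],
  claw=0,
)

```text
t: 26.9
eef_pos: [0.5458, 0.0396, 0.2008]
ee_rot: [-3.141, 0.0, -1.607]
force: [-0.6, -0.8, -0.2]
width: 0.0397
```

move_arm(
  deltas=[
    [0,0,0,0,0,0],
    [0,0,0,0,0,0],
    [0,0,4,0,0,0],
    [0,0,10,0,0,0],
    [0,0,20,0,0,0],
  ],
)

```text
t: 27.32
eef_pos: [0.5448, 0.0391, 0.2338]
ee_rot: [3.138, -0.001, -1.607]
force: [0.3, -0.1, 0.4]
width: 0.0728
```

move_arm(
  deltas=[
    [0,0,30,0,0,0],
    [0,0,30,0,0,0],
    [0,0,30,0,0,0],
    [0,0,30,0,0,0],
    [0,0,20,0,0,0],
  ],
)

```text
t: 27.73
eef_pos: [0.5457, 0.0392, 0.3791]
ee_rot: [-3.137, 0.001, -1.607]
force: [0.1, 0.6, 1.4]
width: 0.0873
```

move_arm(
  deltas=[
    [-15,-30,0,0,0,0],
    [-15,-30,0,0,0,0],
    [-15,-30,0,0,0,0],
    [-15,-30,0,0,0,0],
    [-10,-20,0,0,0,0],
  ],
)

```text
t: 28.15
eef_pos: [0.4738, -0.1025, 0.3758]
ee_rot: [-3.141, 0.0, -1.607]
force: [0.6, 0.1, 0.4]
width: 0.0874
```

```bash
python3 st.py
python3 - <<'E'
from h import *
a=arm.grab_frame("scene");cv2.imwrite("pics/end.png",a[:,:,::-1])
E
```

```text
28.15 pos [ 473.8 -102.5  375.8] yaw -92.1 F [0.6 0.1 0.4] M [0.04 0.09 0.02] w 0.0874
```

View pics/end.png

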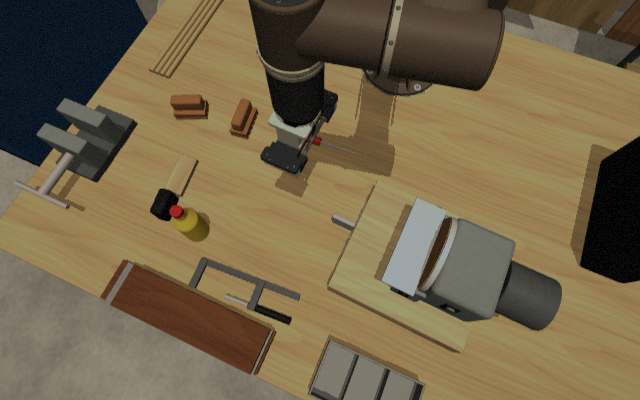

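The final view shows only the fin protruding at the plinth front, near (343,222). The block is on the bench at (190,105), and the visible bystanders look unmoved.

```bash
python3 -c "
from station import arm
print(arm.job_done())"
```

```text
the job is handed in; nothing more can be done
None
```

The sanding block is out of the tray and on open bench, the tray is in the bay against the back stop, and I handed the job in at about 28 s.

- **Block:** I took the one lying in the tray, which was the farthest to the robot's left. It now stands at about x = 0.40, y = -0.50 m.
- **Finding the rails:** I pinched the fin nearer the tray than x = -130 mm, to keep the gripper body clear of the glue bottle. The tray first touched the +x flare at about 6 N. I backed off, moved 16 mm towards -x and slid it in with about 1–2 N of drag.
- **Seating against the stop:** A light spring force built up over about the last 7 mm, then a firm stop came at 9.6 N, holding at 7.6 N with almost no twist. That was at sander x of about 173 mm, so the tray should stand roughly 7 mm proud of the plinth. I released there and backed away.

**Last checks:** the gripper was open and clear with force near zero. The last picture shows only the fin at the bay mouth, the block on the bench and the visible bystanders where they were. The arm hid one look-alike block and part of the screwdriver in that picture. I had no direct reading of the plunger, so "fully home" rests on the force and position. No check failed or disagreed.

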